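# Shut and lock the tube chamber hatch with its quarter-turn stud

## Task

The hatch of the white bench incubator is standing open over its tubes. Swing it fully shut, then push its winged cam stud in against the spring, turn it a quarter turn clockwise and let go so that it springs back into its notch and locks the hatch. Leave the other things on and around the incubator where they are.

Things in the scene. Friction and masses are not known exactly. Their poses are not given: they have to be found in the camera images.
- case: The white incubator, fixed, 240 (x) x 300 (y) x 98 mm high, open tube chamber on top, blue strip with three small knobs along its -y edge. Origin: centre of its underside; z up; -x side towards the robot, turned up to 0.35 rad. Hatch hinge line: parallel to case x, at case y = +80, z = 100 mm. The shut hatch covers case x -110 to +50, y -100 to +80, top face at z = 108 mm.
- hatch (a joint): Hatch hinge, rad: 0 = fully shut (level, a stop), grows as it opens, up to 1.5. Stainless plate 180 (hinge to free edge) x 160 x 8 mm, about 0.35 kg. Open, it rises from the hinge and leans over the chamber to the case's -y side, its outer face looking to case +y and up. Stiff hinge: it stays where it is left; 1 to 5 N near the free edge swing it down.
- hatch_push (a point): A point on the outer (top) face of the hatch, clear of the stud: 150 mm from the hinge line (30 mm from the free edge), 50 mm to the robot's side (case -x) of the stud axis. Its z axis is the outward normal of the hatch face, its y axis points to the hinge.
- stud_grip (a point): Grip point of the cam stud, on its axis in its wing, 44 mm above the hatch's outer face while the stud is out. Wing: black bar 60 long (point y) x 12 thick (point x) x 40 mm tall (20 to 60 mm above the face), on a skirt of 32 mm diameter, 13 to 20 mm above the face. Axis (point z, outward) square to the hatch, 145 mm from the hinge line; at case x = -30, y = -65 mm when shut.
- plunger (a joint): How far the stud is pushed in, m: 0 = out, 0.012 = fully in. A spring pushes it out (5 N at 0, 12 N fully in). A cross pin below, parallel to the wing, enters a slot in the case as the hatch shuts. Then the stud turns freely only when pushed in more than 8 mm (do not force it); turned a quarter and released it springs back to about 0.004, its pin in a notch, and holds the hatch.
- stud (a joint): Turn of the stud, rad, clockwise seen from outside: 0 = unlocked (wing square to the hinge line), 1.57 = locked (wing parallel to the hinge line); it stops at -0.1 and 1.68. Light friction (0.03 N m) holds it.
- jar_mid (a point): Bystander: capped jar, 48 mm diameter x 60 mm, standing on the case's rear (+x) deck; point at its centre.
- tip_box_mid (a point): Bystander: small closed box 57 x 87 x 43 mm on the case's rear (+x) deck; point at its centre.
- rack_mid (a point): Bystander: rack with tubes, 110 x 200 x 112 mm, on the bench to the left; point 50 mm above the bench in its middle.
- reagent_mid (a point): Bystander: bottle, 72 mm diameter x 160 mm, on the bench to the left; point half-way up.
- bucket_mid (a point): Bystander: open round steel centrifuge bucket, 100 mm diameter x 85 mm, on the bench to the right; point half-way up.
- beaker_mid (a point): Bystander: clear plastic beaker, 72 mm diameter x 100 mm, on the bench to the right; point half-way up.
- driver_grip (a point): Bystander: screwdriver lying on the bench near the robot, to the right; point on its handle.

How it is judged (in metres and radians):
On the way:
1. the hatch is fully shut (value of joint hatch below 0.03 rad), for 0.2 s.
At the end, for the whole second after the job is handed in: The hatch is shut (within 0.03 rad), the stud is turned to 1.57 rad (1.4 to 1.7) and has sprung back into its notch (pushed in by 2.5 to 6 mm) (value of joint hatch below 0.03 rad and value of joint stud between 1.4 and 1.7 rad and value of joint plunger between 0.0025 and 0.006 m); the robot touches nothing.
It fails at once if another thing was moved by more than 30 mm (distance of any of jar_mid, tip_box_mid, rack_mid, reagent_mid, bucket_mid, beaker_mid, driver_grip from where it was at the start of the episode above 0.03 m).
It fails at once if the stud was forced round without being pushed in (value of joint stud between 0.28 and 1.2 rad and value of joint plunger below 0.006 m).
It also fails if it takes over 43 s, if anything falls off the work surface, if the arm or the gripper's body presses on something with over 40 N, if the wrist force passes 120 N, or if a joint passes its speed limit or range.

## Robot

A 6-joint arm with a two-finger parallel gripper is mounted at the origin on the work surface. World frame = base frame: x ahead of the robot, y to its left, z up, the work surface at z = 0. Lengths are in m, angles in degrees, forces in N, time in s.
With the tool pointing down it reaches from about 0.325 to 1 m from the base axis. Payload 5.1 kg.
Tool frame: the origin (TCP) lies at the very end of the fingers, on their centre line; the grasp point (between the pads) lies 19 mm behind it; z points along the fingers, y is the direction in which the jaws open and shut (so a half turn about z gives the same grasp; the last joint's range is limited). The gripper opens to 85 mm and grips with 20 to 120 N. Pads are 22 mm wide; open, the fingers measure 114 mm over their backs; the gripper's body (76 mm by 85 mm) begins 54 mm behind the grasp point. The pads swing forward as they close: fully open they stand 13 mm farther back than shut.
Start: joints at [-81.738, 7.093, 94.555, -0, 78.352, -4.733], TCP at [0.146, -0.633, 0.231] pointing down, gripper open.
Joint ranges: [-149.61, 149.61], [-58.7, 133.49], [1.44, 155.28], [-77.14, 257.14], [18.33, 153.61], [-166.67, 166.67]. Speed limits (degrees/s): [147.25, 147.25, 180, 180, 180, 180].

## Interface

Orientations are given as a 3x3 rotation matrix whose columns are the frame's x, y, z axes.
In Python, from plant import bot gives the robot as it stands. The module is installed in compiled form; this text tells all that it offers.
- The arm moves only by the shell command python3 -m pendant 'ROWS' [OPENING]. ROWS is JSON, one flat list of numbers, 4 for each row, row after row: the shift along the tool's x, y, z in m, then the turn about the tool's z in degrees. A call has 1 to 10 rows; each row is the pose to reach, as a shift and turn from the pose commanded when the call began, along the tool's axes at that moment; what a row does not reach only later rows make up. A row lasts 1/8 s, in which the tool goes at most 62.5 mm and 10.7 degrees, less where a joint would pass 70% of its speed; a pose out of reach is approached as far as the arm can. A call with a gripper value outside its range is refused whole. OPENING is the closure in counts, from 0 (fully open) to 255 (shut), set as the call begins (- or left out, the last holds). The fingers move at their own pace and stop on an object; the grip force is fixed at half the most. Time passes only in rows, so rows that repeat a pose let the fingers close. It gives the time, the measured TCP pose, the force and the opening at its end, in the units of the state.
- bot.get_obs(): the state, without advancing time (a new reading comes with each control period).
- bot.read_camera(name): name is "side" or "top" or "wrist"; returns the picture (400x640x3 uint8, blue, green, red); there is no depth.
- bot.camera_info(name): a dict with "mtx" (3x3 intrinsics, pixels), "rvec" (rotation vector, rad) and "tvec" (3), from world to camera coordinates, as OpenCV has them. Camera axes: x right, y down, z forward; pixel columns grow to the right and rows downward; lengths in m; the calibration is good to about 2 mm. A picture is of the moment at which its call begins: read the wrist's pose just before it. camera_info takes no time and is no camera call; for the wrist camera it gives the pose at the moment of the call.
- bot.sign_off(): hands the job in, once; it reports no verdict.
The state is a dict: "clock": time; "qpos": joint angles; "qvel": joint speeds; "tau": joint torques, N m; "eef_pos": TCP position; "tool_rot": TCP orientation; "ft_force": force on the tool from outside, world axes, zero at the start; "wrist_torque": the same for the moment, N m; "grip_width": finger opening in m.
Only numpy, scipy, OpenCV 4.12 (cv2) and the standard library are available. Lean on these libraries where they do the work, as an engineer would, in place of code of your own. Each camera call takes 0.05 s, during which the arm holds its last target. There are 200 camera calls.

## Working session

There is one attempt and no reset: what is moved stays moved. The work goes in short steps, Python scripts to look and compute and a shell command to move; the robot and the scene stay as the last step left them, time stands still between calls to the robot, and variables do not carry over. Pictures are saved under pics/ and viewed, about 8 in all and at most 12, crops included, and the job is handed in when it is done.

```bash
mkdir -p pics; python3 - <<'E'
from plant import bot
import cv2
o=bot.get_obs();print(o)
for n in("side","top"):
    cv2.imwrite(f"pics/{n}0.png",bot.read_camera(n));print(n,bot.camera_info(n))
E
```

```text
{'clock': 0.0, 'qpos': array([-8.17388086e+01,  7.13254255e+00,  9.46344824e+01,  1.00382573e-03,
        7.83520339e+01, -4.73313399e+00]), 'qvel': array([ 0.05920383,  0.05804983, -0.02019795, -0.0136446 ,  0.01561223,
       -0.03554156]), 'tau': array([-8.78753708e-04, -4.23619974e+01, -3.65455306e+01, -1.24674643e-04,
        6.98825112e-03,  1.26795922e-05]), 'eef_pos': array([ 0.14603752, -0.63275101,  0.23005966]), 'tool_rot': array([[ 9.74393165e-01,  2.24850795e-01, -2.81593631e-04],
       [ 2.24850893e-01, -9.74391008e-01,  2.05887178e-03],
       [ 1.88556656e-04, -2.06946717e-03, -9.99997841e-01]]), 'ft_force': array([ 0.13672641, -0.38808064, -0.39951825]), 'wrist_torque': array([ 0.03304228, -0.03926587,  0.01639942]), 'grip_width': 0.08535861985353906}
side {'mtx': array([[506.94578613,   0.        , 327.05523112],
       [  0.        , 506.94578613, 205.7145498 ],
       [  0.        ,   0.        ,   1.        ]]), 'rvec': array([ 0.80242896, -2.66598815,  0.96873724]), 'tvec': array([0.41560132, 0.25692968, 1.35295173])}
top {'mtx': array([[504.95962188,   0.        , 320.49368744],
       [  0.        , 504.95962188, 197.59262579],
       [  0.        ,   0.        ,   1.        ]]), 'rvec': array([ 2.15696925, -2.18157628,  0.11296175]), 'tvec': array([0.07168692, 0.50311166, 1.64131895])}
```

View pics/top0.png

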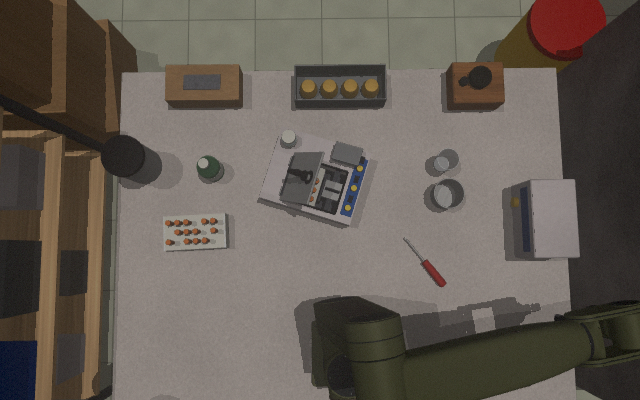

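View pics/side0.png

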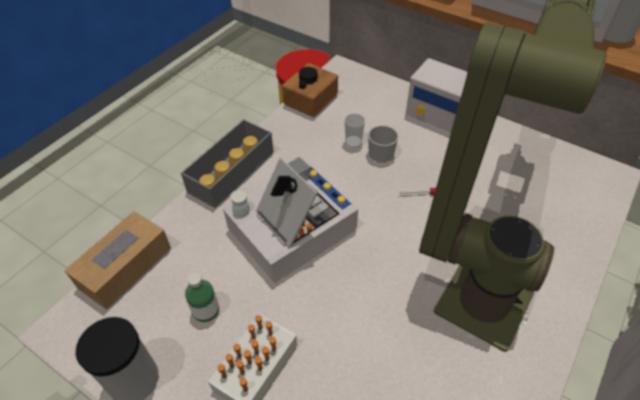

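Top: case around (315,180), turned about -0.3 rad, blue strip to the right, and hatch open with its black stud near (300,176). I'll take enlarged crops to pick corners.

```bash
python3 - <<'E'
import cv2
a=cv2.imread("pics/top0.png")[120:235,245:390];cv2.imwrite("pics/topc.png",cv2.resize(a,None,fx=5,fy=5,interpolation=cv2.INTER_CUBIC))
a=cv2.imread("pics/side0.png")[145:285,215:365];cv2.imwrite("pics/sidec.png",cv2.resize(a,None,fx=4,fy=4,interpolation=cv2.INTER_CUBIC))
E
```

```text
(no output)
```

View pics/topc.png

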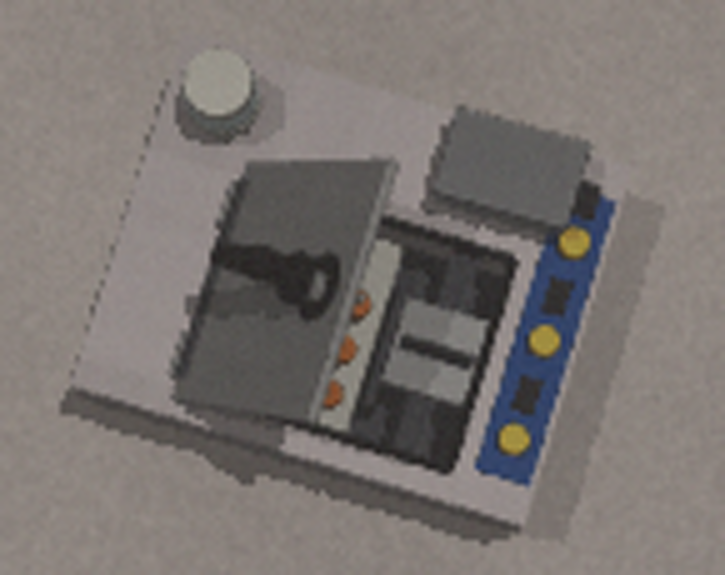

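View pics/sidec.png

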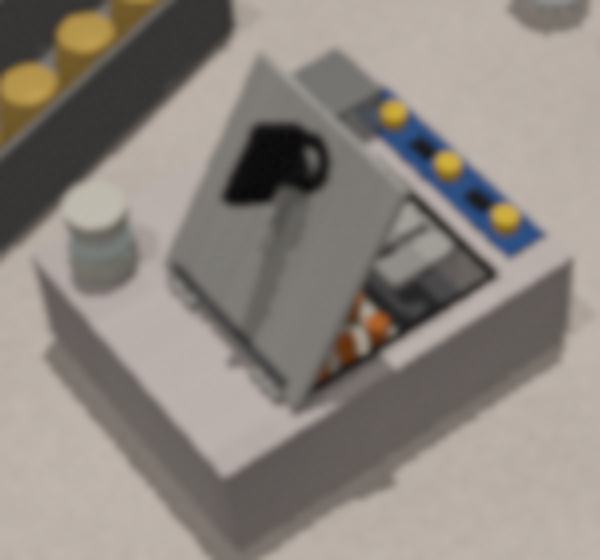

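```bash
cat >h.py <<'E'
import numpy as np,cv2
from scipy.optimize import least_squares
from plant import bot
def proj(n,P,info=None):
    c=info or bot.camera_info(n);return cv2.projectPoints(np.array(P,float),c["rvec"],c["tvec"],c["mtx"],None)[0][:,0]
def c2w(p,P):
    c,s=np.cos(p[2]),np.sin(p[2]);P=np.array(P,float)
    return np.c_[p[0]+c*P[:,0]-s*P[:,1],p[1]+s*P[:,0]+c*P[:,1],P[:,2]]
def hp(x,d,h,t): return [x,.08-d*np.cos(t)+h*np.sin(t),.1+d*np.sin(t)+h*np.cos(t)]
E
cat >fit.py <<'E'
from h import *
T=np.array([[68,388],[525,525],[318,418],[392,162]])/5+[245,120]
S=np.array([[225,472],[572,262],[38,262],[262,55],[408,185],[300,405],[170,262]])/4+[215,145]
def model(p):
    t=p[3]
    a=[[-.12,.15,.098],[-.12,-.15,.098]];f=[hp(-.11,.18,.008,t),hp(.05,.18,.008,t)]
    return proj("top",c2w(p,a+f)),proj("side",c2w(p,a+[[.12,.15,.098]]+f[::-1]+[hp(-.11,0,.008,t),hp(.05,0,.008,t)]))
def r(p):
    a,b=model(p);return np.r_[(a-T).ravel(),(b-S).ravel()]
s=least_squares(r,[.6,.05,-.28,1.],loss="soft_l1");p=s.x
print("pose",p.round(4));print(r(p).reshape(-1,2).round(1))
np.save("p.npy",p)
t=p[3]
# independent checks: stud top
q=c2w(p,[hp(-.03,.145,.06,t),hp(-.03,.145,.052,t)])
print("stud top crop",((proj("top",q)-[245,120])*5).round(),((proj("side",q)-[215,145])*4).round())
for k in np.linspace(t,0,7): print(round(k,2),c2w(p,[hp(-.085,.15,.008,k)]).round(3))
print("stud",c2w(p,[hp(-.03,.145,.052,0)]).round(4))
E
python3 fit.py
```

```text
pose [ 0.567   0.0815 -0.3056  0.9934]
[[ 0.3  0.3]
 [-0.   0.5]
 [-1.1  1.7]
 [ 0.4 -0.2]
 [ 0.6  0.4]
 [ 0.8 -3.1]
 [-1.6 -2.6]
 [-0.3 -2.4]
 [ 0.7  0.3]
 [-0.9  0.7]
 [-2.3 -0. ]]
stud top crop [[249. 262.]
 [260. 266.]] [[254. 160.]
 [263. 160.]]
0.99 [[0.487 0.112 0.23 ]]
0.83 [[0.481 0.092 0.216]]
0.66 [[0.476 0.075 0.199]]
0.5 [[0.471 0.061 0.179]]
0.33 [[0.468 0.051 0.156]]
0.17 [[0.466 0.043 0.133]]
0.0 [[0.465 0.04  0.108]]
stud [[0.5188 0.0285 0.152 ]]
```

```bash
cat >>h.py <<'E'
def rel(target,jaw=None):
    "shift along present tool axes to world target; jaw = wanted world angle of tool y, deg"
    o=bot.get_obs();R=o["tool_rot"];d=R.T@(np.array(target)-o["eef_pos"])
    a=np.degrees(np.arctan2(R[1,1],R[0,1]))
    print("pos",o["eef_pos"].round(4),"shift",d.round(4),"turn",None if jaw is None else round((a-jaw+180)%360-180,1),"F",o["ft_force"].round(1),"w",round(o["grip_width"],4),"t",round(o["clock"],2),"q",o["qpos"].round(0))
E
python3 - <<'E'
from h import *
p=np.load("p.npy")
print(c2w(p,[hp(-.085,.15,h,p[3]) for h in(.008,.04,.06)]).round(4))
w=c2w(p,[hp(-.085,.15,.06,p[3])])[0];w[2]=.38
rel(w,np.degrees(p[2])-90)
E
```

```text
[[0.4874 0.1116 0.2301]
 [0.4955 0.1372 0.2475]
 [0.5005 0.1532 0.2584]]
pos [ 0.1461 -0.6328  0.2301] shift [ 0.5221 -0.6864 -0.1485] turn 30.5 F [ 0.8 -0.   0.2] w 0.0855 t 0.1 q [-82.   7.  95.  -0.  78.  -5.]
```

```bash
python3 -m pendant '[0,0,-0.05,0, 0.02,-0.03,-0.10,0, 0.05,-0.066,-0.15,0, 0.085,-0.112,-0.15,0, 0.12,-0.158,-0.15,0, 0.155,-0.204,-0.15,0, 0.19,-0.25,-0.15,0, 0.225,-0.296,-0.15,0, 0.26,-0.342,-0.15,0, 0.295,-0.388,-0.15,0]' 255; python3 -m pendant '[0.035,-0.046,0,0, 0.07,-0.092,0,0, 0.105,-0.138,0,0, 0.14,-0.184,0,0, 0.175,-0.23,0,0, 0.21,-0.276,0,0, 0.227,-0.298,0,10, 0.227,-0.298,0,20, 0.227,-0.298,0,30.5, 0.227,-0.298,0,30.5]'
python3 - <<'E'
from h import *
p=np.load("p.npy");rel(c2w(p,[hp(-.085,.15,.04,p[3])])[0],np.degrees(p[2])-90)
import pickle;c=bot.camera_info("wrist");im=bot.read_camera("wrist");cv2.imwrite("pics/w1.png",im);pickle.dump(c,open("w1.pkl","wb"))
E
```

```text
clock: 1.35
eef_pos: [0.3465, -0.1871, 0.3809]
tool_rot: [[0.975, 0.224, 0.0], [0.224, -0.975, 0.0], [0.0, -0.0, -1.0]]
ft_force: [2.3, -0.0, 0.5]
grip_width: -0.0001
clock: 2.6
eef_pos: [0.5003, 0.1526, 0.3807]
tool_rot: [[0.954, -0.298, -0.001], [-0.298, -0.954, -0.0], [-0.001, 0.0, -1.0]]
ft_force: [0.2, -0.4, -0.0]
grip_width: -0.0002
pos [0.5003 0.1526 0.3807] shift [0.     0.0161 0.1332] turn 0.1 F [ 0.2 -0.4 -0. ] w -0.0002 t 2.6 q [ 11. -12.  99.   0.  93. 118.]
```

View pics/w1.png

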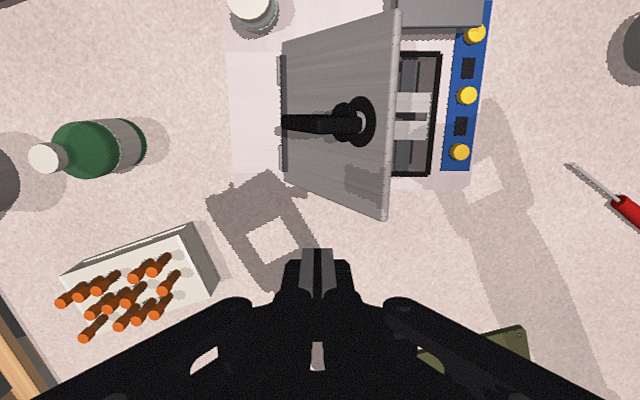

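```bash
cat >>fit.py <<'E'
import pickle
ci=pickle.load(open("w1.pkl","rb"));W=np.array([[387,219],[398,10],[284,42],[286,181]])
def wm(p):
    t=p[3];return proj("",c2w(p,[hp(-.11,.18,.008,t),hp(.05,.18,.008,t),hp(.05,0,.008,t),hp(-.11,0,.008,t)]),ci)
print("wrist pred",wm(p).round(0).tolist())
r2=lambda q:np.r_[r(q),(wm(q)-W).ravel()*.6]
p=least_squares(r2,p,loss="soft_l1").x;print("refit",p.round(4));print(r(p).reshape(-1,2).round(1));print((wm(p)-W).round(1))
np.save("p.npy",p)
print("w: stud top centre",proj("",c2w(p,[hp(-.03,.175,.06,p[3]),hp(-.03,.115,.06,p[3])]),ci).round(0),"deck corners",proj("",c2w(p,[[-.12,-.15,.098],[-.12,.15,.098]]),ci).round(0))
for k in np.linspace(p[3],0,6):
  # finger tip (30mm wide along y): lowest-left corner touches; TCP = contact +.0145 in case y
  x=np.array(hp(-.085,.15,.008,k));x[1]+=.0145*(k>.1);print(round(k,2));rel(c2w(p,[x])[0],np.degrees(p[2])-90)
E
python3 fit.py
```

```text
pose [ 0.567   0.0815 -0.3056  0.9934]
[[ 0.3  0.3]
 [-0.   0.5]
 [-1.1  1.7]
 [ 0.4 -0.2]
 [ 0.6  0.4]
 [ 0.8 -3.1]
 [-1.6 -2.6]
 [-0.3 -2.4]
 [ 0.7  0.3]
 [-0.9  0.7]
 [-2.3 -0. ]]
stud top crop [[249. 262.]
 [260. 266.]] [[254. 160.]
 [263. 160.]]
0.99 [[0.487 0.112 0.23 ]]
0.83 [[0.481 0.092 0.216]]
0.66 [[0.476 0.075 0.199]]
0.5 [[0.471 0.061 0.179]]
0.33 [[0.468 0.051 0.156]]
0.17 [[0.466 0.043 0.133]]
0.0 [[0.465 0.04  0.108]]
stud [[0.5188 0.0285 0.152 ]]
wrist pred [[387.0, 224.0], [402.0, 8.0], [282.0, 43.0], [285.0, 183.0]]
refit [ 0.567   0.0808 -0.3063  1.0022]
[[ 0.5  0.3]
 [ 0.1  0.5]
 [-1.4  1.6]
 [ 0.2 -0.4]
 [ 0.7  0.2]
 [ 1.  -3.2]
 [-1.4 -2.8]
 [-0.6 -2.5]
 [ 0.4  0.2]
 [-0.8  0.6]
 [-2.1 -0.2]]
[[-0.4  5.2]
 [ 2.8 -3. ]
 [-1.9  0.5]
 [-0.7  1.4]]
w: stud top centre [[333. 127.]
 [292. 123.]] deck corners [[471. 190.]
 [236. 189.]]
1.0
pos [0.5004 0.1525 0.3809] shift [1.000e-04 2.770e-02 1.502e-01] turn 0.2 F [0.8 0.4 0.7] w -0.0001 t 2.65 q [ 11. -12.  99.   0.  93. 118.]
0.8
pos [0.5004 0.1525 0.3809] shift [0.     0.0522 0.1675] turn 0.2 F [0.8 0.4 0.7] w -0.0001 t 2.65 q [ 11. -12.  99.   0.  93. 118.]
0.6
pos [0.5004 0.1525 0.3809] shift [-1.000e-04  7.280e-02  1.894e-01] turn 0.2 F [0.8 0.4 0.7] w -0.0001 t 2.65 q [ 11. -12.  99.   0.  93. 118.]
0.4
pos [0.5004 0.1525 0.3809] shift [-1.00e-04  8.86e-02  2.15e-01] turn 0.2 F [0.8 0.4 0.7] w -0.0001 t 2.65 q [ 11. -12.  99.   0.  93. 118.]
0.2
pos [0.5004 0.1525 0.3809] shift [-1.000e-04  9.900e-02  2.432e-01] turn 0.2 F [0.8 0.4 0.7] w -0.0001 t 2.65 q [ 11. -12.  99.   0.  93. 118.]
0.0
pos [0.5004 0.1525 0.3809] shift [-2.000e-04  1.181e-01  2.729e-01] turn 0.2 F [0.8 0.4 0.7] w -0.0001 t 2.65 q [ 11. -12.  99.   0.  93. 118.]
```

```bash
python3 -m pendant '[0,0,0.06,0, 0,0,0.12,0, 0,0.012,0.142,0, 0,0.028,0.150,0, 0,0.040,0.159,0, 0,0.052,0.1675,0, 0,0.063,0.178,0, 0,0.073,0.189,0, 0,0.081,0.202,0, 0,0.089,0.215,0]'; python3 -m pendant '[0,0.006,0.014,0, 0,0.010,0.028,0, 0,0.014,0.040,0, 0,0.017,0.050,0, 0,0.017,0.054,0, 0,0.017,0.056,0]'
```

```text
clock: 3.9
eef_pos: [0.4739, 0.0669, 0.1656]
tool_rot: [[0.954, -0.301, 0.001], [-0.301, -0.954, -0.0], [0.001, 0.0, -1.0]]
ft_force: [1.4, 1.0, 1.8]
grip_width: 0.0001
clock: 4.65
eef_pos: [0.4683, 0.0513, 0.11]
tool_rot: [[0.954, -0.301, -0.001], [-0.301, -0.954, -0.0], [-0.001, 0.001, -1.0]]
ft_force: [-0.8, -0.3, 1.4]
grip_width: 0.0001
```

```bash
python3 -m pendant '[0,0,0.001,0, 0,0,0.002,0, 0,0,0.003,0, 0,0,0.003,0]';  python3 -m pendant '[0,0,0.001,0, 0,0,0.002,0, 0,0,0.002,0]'
```

```text
clock: 5.15
eef_pos: [0.4688, 0.0514, 0.108]
tool_rot: [[0.954, -0.301, 0.0], [-0.301, -0.954, -0.0], [0.0, -0.0, -1.0]]
ft_force: [-2.4, -0.8, 4.6]
grip_width: -0.0001
clock: 5.52
eef_pos: [0.4689, 0.0514, 0.1079]
tool_rot: [[0.954, -0.301, -0.001], [-0.301, -0.954, -0.0], [-0.0, 0.0, -1.0]]
ft_force: [-9.0, -0.6, 15.9]
grip_width: -0.0001
```

Stopped hard at z = 0.108, matching the shut top face. Now lift, open, turn and look at the stud.

```bash
python3 -m pendant '[0,0,-0.05,0, 0,0,-0.11,0, 0,0,-0.165,-10, 0,0,-0.165,-20, 0,0,-0.165,-30, 0,0,-0.165,-40, 0,0,-0.165,-50, 0,0,-0.165,-60, 0,0,-0.165,-70, 0,0,-0.165,-80]'; python3 -m pendant '[0,0,0,-10, 0,0,0,-10,0,0,0,-10]' 0
python3 - <<'E'
from h import *
p=np.load("p.npy");s=c2w(p,[[-.03,-.065,.133]])[0];print(s)
rel(s,np.degrees(p[2]))
c=bot.camera_info("wrist");im=bot.read_camera("wrist")
P=c2w(p,[[-.03,-.065,.168],[-.03,-.035,.168],[-.03,-.095,.168],[-.11,-.1,.108],[.05,-.1,.108],[-.11,.08,.108]])
q=proj("",P,c);print(q.round(0).tolist())
for i,u in enumerate(q): cv2.circle(im,tuple(int(v) for v in u.round()),2,(0,0,255) if i<3 else (255,0,255),-1)
cv2.imwrite("pics/w2.png",im)
E
```

```text
clock: 6.78
eef_pos: [0.4687, 0.0514, 0.2699]
tool_rot: [[0.457, 0.89, 0.0], [0.89, -0.457, 0.0], [0.0, 0.0, -1.0]]
ft_force: [0.7, -0.3, 0.7]
grip_width: -0.0001
clock: 7.15
eef_pos: [0.4687, 0.0514, 0.2701]
tool_rot: [[0.303, 0.953, 0.0], [0.953, -0.303, 0.0], [0.0, 0.0, -1.0]]
ft_force: [0.4, 0.5, 0.3]
grip_width: 0.0545
[0.51876313 0.02791502 0.133     ]
pos [0.4687 0.0514 0.2701] shift [-0.0072  0.0549  0.1371] turn -0.1 F [0.4 0.5 0.3] w 0.0545 t 7.15 q [ -0. -18. 114.   0.  84.  17.]
[[391.0, 212.0], [393.0, 172.0], [388.0, 249.0], [291.0, 228.0], [460.0, 227.0], [286.0, 15.0]]
```

View pics/w2.png

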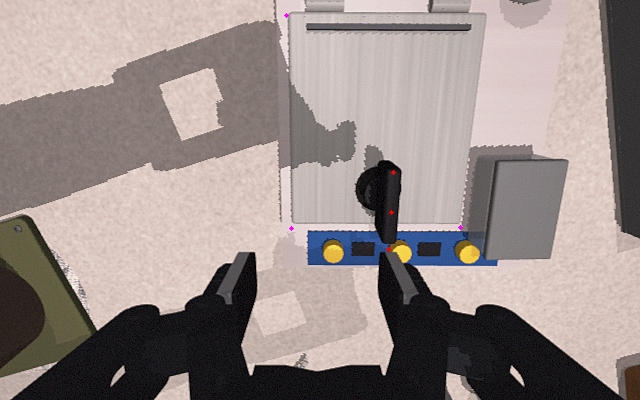

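Hatch is shut (free edge at row ~222, predicted 227); the wing is at (391, 163–243), so its centre is about 6 mm further to case +y than predicted. Move above with that correction and look close.

```bash
python3 -m pendant '[0,0.02,0,0, -0.002,0.04,0.0,0, -0.002,0.056,0.02,0, -0.002,0.056,0.05,0, -0.002,0.056,0.065,0, -0.002,0.056,0.065,0, -0.002,0.056,0.065,0]' 0
python3 - <<'E'
from h import *
p=np.load("p.npy")
rel(c2w(p,[[-.03,-.059,.135]])[0],np.degrees(p[2]))
c=bot.camera_info("wrist");im=bot.read_camera("wrist")
P=c2w(p,[[-.03,-.065+d,.168] for d in(.006,.036,-.024)]+[[-.11,-.1,.108],[.05,-.1,.108]])
q=proj("",P,c);print(q.round(0).tolist())
for i,u in enumerate(q): cv2.circle(im,tuple(int(v) for v in u.round()),2,(0,0,255) if i<3 else (255,0,255),-1)
cv2.imwrite("pics/w3.png",im)
E
```

```text
clock: 8.07
eef_pos: [0.522, 0.0327, 0.2066]
tool_rot: [[0.301, 0.954, 0.002], [0.954, -0.301, -0.0], [0.001, 0.002, -1.0]]
ft_force: [-0.5, -0.7, 0.3]
grip_width: 0.0856
pos [0.522  0.0327 0.2066] shift [ 0.0004 -0.0018  0.0716] turn 0.0 F [-0.5 -0.7  0.3] w 0.0856 t 8.07 q [ -2.  -8. 112.   0.  76.  15.]
[[314.0, 233.0], [314.0, 181.0], [314.0, 281.0], [210.0, 255.0], [419.0, 255.0]]
```

View pics/w3.png

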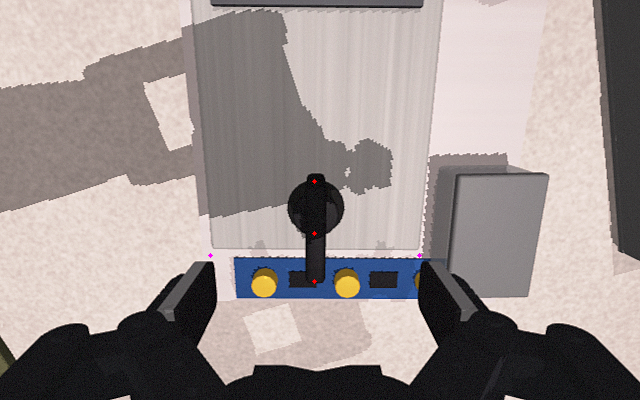

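Wing top spans columns 306–326, rows ~175–284, within 1–2 mm of the corrected prediction. Descend and close.

```bash
python3 -m pendant '[0.001,-0.001,0.02,0, 0.0015,-0.001,0.04,0, 0.0015,-0.001,0.06,0, 0.0015,-0.001,0.07,0, 0.0015,-0.001,0.07,0]'; python3 -m pendant '[0,0,0,0, 0,0,0,0, 0,0,0,0, 0,0,0,0, 0,0,0,0, 0,0,0,0, 0,0,0,0, 0,0,0,0]' 255
```

```text
clock: 8.75
eef_pos: [0.5201, 0.0344, 0.1338]
tool_rot: [[0.301, 0.954, -0.003], [0.954, -0.301, 0.0], [-0.001, -0.003, -1.0]]
ft_force: [0.2, -0.1, 0.1]
grip_width: 0.0857
clock: 9.75
eef_pos: [0.5214, 0.0343, 0.1358]
tool_rot: [[0.301, 0.954, 0.001], [0.954, -0.301, -0.0], [0.0, 0.001, -1.0]]
ft_force: [1.1, -0.0, 2.7]
grip_width: 0.0108
```

```bash
python3 -m pendant '[0,0,0.003,0, 0,0,0.006,0, 0,0,0.009,0, 0,0,0.009,0]'; python3 -m pendant '[0,0,0.001,0, 0,0,0.002,0, 0,0,0.002,0]'
```

```text
clock: 10.25
eef_pos: [0.5215, 0.0343, 0.1275]
tool_rot: [[0.301, 0.954, 0.001], [0.954, -0.301, -0.0], [0.0, 0.001, -1.0]]
ft_force: [-1.2, -0.6, 8.4]
grip_width: 0.0116
clock: 10.62
eef_pos: [0.5215, 0.0343, 0.1259]
tool_rot: [[0.301, 0.954, 0.001], [0.954, -0.301, -0.0], [0.0, 0.001, -1.0]]
ft_force: [-1.8, -0.2, 8.9]
grip_width: 0.0112
```

```bash
python3 -m pendant '[0,0,0.001,0, 0,0,0.001,0,0,0,0.001,0]'; python3 -m pendant '[0,0,0.001,0, 0,0,0.001,0,0,0,0.001,0]'
```

```text
clock: 11.0
eef_pos: [0.5215, 0.0343, 0.125]
tool_rot: [[0.301, 0.954, 0.001], [0.954, -0.301, -0.0], [0.0, 0.001, -1.0]]
ft_force: [-2.8, 0.5, 10.0]
grip_width: 0.0113
clock: 11.38
eef_pos: [0.5215, 0.0343, 0.1241]
tool_rot: [[0.301, 0.954, 0.001], [0.954, -0.301, -0.0], [0.0, 0.001, -1.0]]
ft_force: [-2.2, -0.3, 10.9]
grip_width: 0.0114
```

```bash
python3 -m pendant '[0,0,0,5, 0,0,0,10, 0,0,0,12, 0,0,0,12]'; python3 -c "
from plant import bot;o=bot.get_obs();print(o['wrist_torque'].round(2),o['ft_force'].round(1))"
```

```text
clock: 11.88
eef_pos: [0.522, 0.0341, 0.1244]
tool_rot: [[0.493, 0.87, 0.002], [0.87, -0.493, -0.001], [0.001, 0.002, -1.0]]
ft_force: [-1.9, -0.9, 10.1]
grip_width: 0.0113
[-0.22  0.33 -0.06] [-1.9 -0.9 10.1]
```

Turning freely, little torque. Continue to 90°.

```bash
python3 -m pendant '[0,0,0,8, 0,0,0,16, 0,0,0,24, 0,0,0,32, 0,0,0,40, 0,0,0,40]'; python3 -m pendant '[0,0,0,8, 0,0,0,16, 0,0,0,24, 0,0,0,32, 0,0,0,38, 0,0,0,38,0,0,0,38]';python3 -c "
from plant import bot;o=bot.get_obs();print(o['wrist_torque'].round(2),o['ft_force'].round(1))"
```

```text
clock: 12.62
eef_pos: [0.5233, 0.0327, 0.1251]
tool_rot: [[0.937, 0.35, 0.006], [0.35, -0.937, -0.004], [0.004, 0.005, -1.0]]
ft_force: [1.3, -6.8, 10.6]
grip_width: 0.011
clock: 13.5
eef_pos: [0.5233, 0.031, 0.1251]
tool_rot: [[0.954, -0.3, 0.006], [-0.3, -0.954, -0.007], [0.008, 0.005, -1.0]]
ft_force: [1.4, -11.7, 9.4]
grip_width: 0.0112
[-2.05 -0.11 -0.01] [  1.4 -11.7   9.4]
```

```bash
python3 -m pendant '[0,0,-0.002,0, 0,0,-0.004,0, 0,0,-0.006,0, 0,0,-0.007,0, 0,0,-0.007,0]'; python3 -m pendant '[0,0,0,0, 0,0,0,0, 0,0,0,0, 0,0,0,0, 0,0,0,0, 0,0,0,0, 0,0,0,0]' 0; python3 -m pendant '[0,0,-0.02,0, 0,0,-0.05,0, 0,0,-0.09,0, 0,0,-0.13,0, -0.04,0,-0.15,0, -0.06,0,-0.15,0, -0.06,0,-0.15,0]'
python3 - <<'E'
from h import *
p=np.load("p.npy")
c=bot.camera_info("wrist");im=bot.read_camera("wrist")
for h in(.168,.164,.156):print(h,proj("",c2w(p,[[-.03+d,-.059,h] for d in(-.03,0,.03)]),c).round(1).tolist())
print(proj("",c2w(p,[[-.11,-.094,.108],[.05,-.094,.108]]),c).round(1).tolist());rel([0,0,0])
cv2.imwrite("pics/w4.png",im)
E
```

```text
clock: 14.12
eef_pos: [0.5233, 0.031, 0.1314]
tool_rot: [[0.954, -0.3, 0.006], [-0.3, -0.954, -0.007], [0.008, 0.005, -1.0]]
ft_force: [3.7, -11.4, 6.2]
grip_width: 0.0113
clock: 15.0
eef_pos: [0.521, 0.0344, 0.1294]
tool_rot: [[0.954, -0.301, 0.0], [-0.301, -0.954, 0.0], [0.0, -0.0, -1.0]]
ft_force: [-0.2, -0.3, 0.3]
grip_width: 0.0851
clock: 15.88
eef_pos: [0.4635, 0.0527, 0.2815]
tool_rot: [[0.954, -0.3, 0.004], [-0.3, -0.954, 0.0], [0.003, -0.001, -1.0]]
ft_force: [-0.6, 0.7, 0.2]
grip_width: 0.0856
0.168 [[317.5, 160.5], [317.6, 119.3], [317.7, 75.3]]
0.164 [[317.5, 159.7], [317.6, 119.1], [317.7, 75.7]]
0.156 [[317.5, 158.1], [317.6, 118.6], [317.7, 76.6]]
[[353.8, 202.5], [360.0, 16.8]]
pos [0.4639 0.0524 0.2808] shift [-0.4274  0.1896  0.2795] turn None F [-0.4  0.7  0.4] w 0.0852 t 15.93 q [ -0. -19. 114.  -0.  85. 107.]
```

View pics/w4.png

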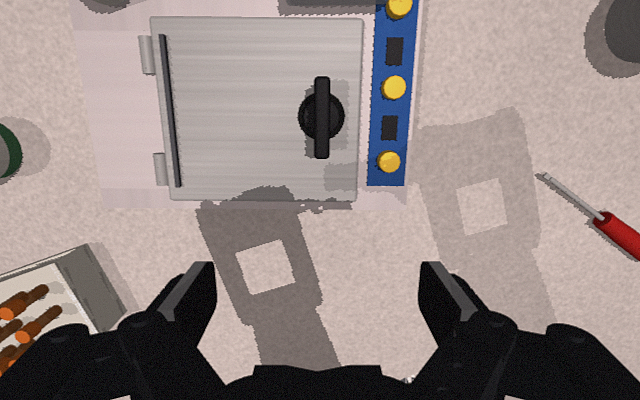

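Wing now spans (322,76)–(322,158), parallel to the hinge line, hatch shut. Its height (plunger) is hard to read from pixels, so I'll touch its top gently (well below the spring force) with the closed fingertips.

```bash
python3 -m pendant '[0,0,0,0, 0.03,0,0,0, 0.06,0,0,0, 0.06,0,0,0, 0.06,0,0.04,0, 0.06,0,0.08,0, 0.06,0,0.105,0, 0.06,0,0.11,0, 0.06,0,0.11,0]' 255; python3 -m pendant '[0,0,0.002,0,0,0,0.002,0]'; python3 -m pendant '[0,0,0.002,0,0,0,0.002,0]';  python3 -m pendant '[0,0,0.001,0,0,0,0.001,0]'
```

```text
clock: 17.05
eef_pos: [0.5211, 0.0344, 0.1698]
tool_rot: [[0.954, -0.301, 0.0], [-0.301, -0.954, 0.0], [0.0, -0.0, -1.0]]
ft_force: [0.8, -0.1, 0.9]
grip_width: 0.0002
clock: 17.3
eef_pos: [0.5215, 0.0343, 0.1684]
tool_rot: [[0.954, -0.301, 0.002], [-0.301, -0.954, -0.0], [0.002, -0.0, -1.0]]
ft_force: [-0.2, -0.8, 0.1]
grip_width: 0.0001
clock: 17.55
eef_pos: [0.5209, 0.0343, 0.1653]
tool_rot: [[0.954, -0.301, -0.0], [-0.301, -0.954, 0.0], [-0.0, -0.0, -1.0]]
ft_force: [-0.1, -0.5, -0.7]
grip_width: -0.0001
clock: 17.8
eef_pos: [0.5209, 0.0343, 0.1642]
tool_rot: [[0.954, -0.301, -0.0], [-0.301, -0.954, 0.0], [-0.0, 0.0, -1.0]]
ft_force: [-0.3, -0.8, -0.6]
grip_width: 0.0002
```

```bash
python3 -m pendant '[0,0,0.001,0,0,0,0.001,0]'; python3 -m pendant '[0,0,0.001,0,0,0,0.001,0]'
```

```text
clock: 18.05
eef_pos: [0.5212, 0.0343, 0.1641]
tool_rot: [[0.954, -0.301, 0.001], [-0.301, -0.954, -0.0], [0.001, -0.0, -1.0]]
ft_force: [-1.1, -0.3, 5.5]
grip_width: -0.0002
clock: 18.3
eef_pos: [0.5213, 0.0343, 0.1634]
tool_rot: [[0.954, -0.301, 0.001], [-0.301, -0.954, -0.0], [0.001, -0.0, -1.0]]
ft_force: [-2.3, 0.3, 7.1]
grip_width: 0.0001
```

Contact at z = 0.164, so the plunger is at 4 mm, in the notch. Retreat and hand in.

```bash
python3 -m pendant '[0,0,-0.01,0, 0,0,-0.04,0, 0,0,-0.09,0, 0,0,-0.14,0, -0.05,0,-0.15,0, -0.06,0,-0.15,0, -0.06,0,-0.15,0, -0.06,0,-0.15,0]' && python3 - <<'E'
from plant import bot
import cv2
im=bot.read_camera("wrist");cv2.imwrite("pics/w5.png",im)
# compare with the view before the touch: dark wing box
for f in("pics/w4.png","pics/w5.png"):
    g=cv2.imread(f,0)[60:200,280:350]
    print(f,cv2.minAreaRect(cv2.findNonZero((g<22).astype("uint8"))))
a=cv2.imread("pics/top0.png");cv2.imwrite("pics/top1.png",bot.read_camera("top"))
print(bot.get_obs()["ft_force"].round(1))
E
```

```text
clock: 19.3
eef_pos: [0.4639, 0.0522, 0.3112]
tool_rot: [[0.954, -0.301, -0.002], [-0.301, -0.954, -0.0], [-0.001, 0.001, -1.0]]
ft_force: [-0.0, 0.6, -1.0]
grip_width: 0.0
pics/w4.png ((41.586307525634766, 57.21770477294922), (76.45166015625, 45.65074920654297), 64.29004669189453)
pics/w5.png ((40.500003814697266, 55.5), (68.42367553710938, 41.59086227416992), 63.43495178222656)
[-0.   0.  -0.5]
```

View pics/top1.png

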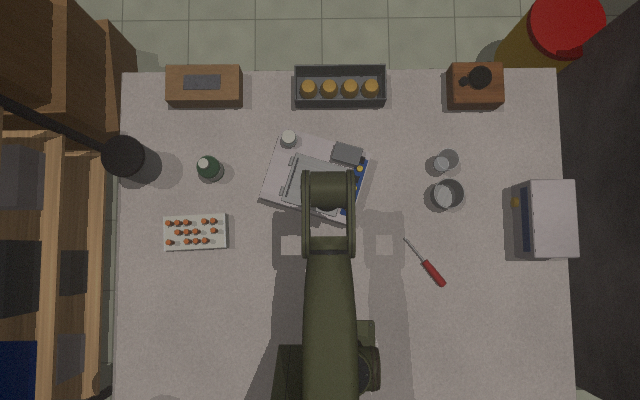

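View pics/w5.png

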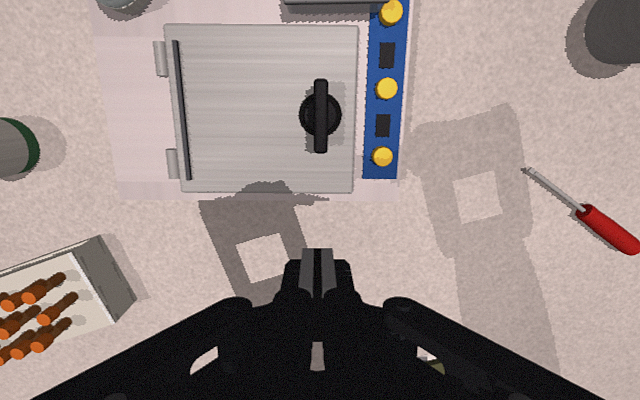

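The top view shows every bystander where it started. The wrist view shows the hatch shut and the wing still parallel to the hinge at (320, 80–153).

```bash
python3 -c "
from plant import bot;print(bot.sign_off())"
```

```text
the job is handed in; nothing more can be done
None
```

The hatch is shut and locked, and I handed the job in after about 19 s of robot time; no verdict was reported. I swung the hatch down with the closed fingers, then gripped the wing, pushed it in about 11 mm and turned it 90° clockwise. I let it spring back before opening the gripper.

**Last checks:**
- **Hatch:** pushing on it met a hard stop at z = 0.108 m, the height of its shut top face, and the pictures show it level.
- **Stud angle:** in the last wrist picture the wing lies parallel to the hinge line, judged by eye.
- **Plunger:** a light touch found the wing top at z = 0.164 m, 4 mm in, so its pin is in the notch. The touch reached 7.1 N and may have moved the stud by under 1 mm; the view afterwards looked unchanged.
- **Bystanders:** in the top view they look unmoved.
- **Robot:** it touches nothing and its measured forces are near zero.

**What disagreed or failed:**
- My first estimate of the stud position was about 6 mm off along the case's y axis. I corrected it from the wrist camera.
- A remaining offset of a few mm caused about 12 N of sideways force while turning.
- An automatic check of the wing angle by dark-pixel box was useless because it also caught the skirt, so I ignored it.

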